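# Load the paste cylinders into their feed tubes by size

### The job

Load the four round grey test cylinders into the two clear feed tubes: the two thick ones into the wide tube and the two thin ones into the narrow tube, and in each tube the taller cylinder at the bottom with the shorter one on top of it. Leave the two grey cubes standing where they are.

Things in the scene. Friction and masses are not known exactly. Their poses are not given: they have to be found in the camera images.
- thick_tall: grey hardened-paste test cylinder, plain and round, 40 mm diameter, 48 mm tall, standing upright on the worktop at the start; origin in its middle, 24 mm above its underside, z along its axis
- thick_short: grey hardened-paste test cylinder, plain and round, 40 mm diameter, 32 mm tall, standing upright on the worktop at the start; origin in its middle, 16 mm above its underside, z along its axis
- thin_tall: grey hardened-paste test cylinder, plain and round, 28 mm diameter, 48 mm tall, standing upright on the worktop at the start; origin in its middle, 24 mm above its underside, z along its axis
- thin_short: grey hardened-paste test cylinder, plain and round, 28 mm diameter, 32 mm tall, standing upright on the worktop at the start; origin in its middle, 16 mm above its underside, z along its axis
- wide_tube: upright clear plastic feed tube, fixed to the worktop on a grey 76 mm square flange, open at the top; inner diameter 44 mm, origin at the centre of the flange's underside (worktop height), z up along the tube's axis. Inner floor 8 mm above the origin, straight bore up to 90 mm, then an aluminium mouth that flares out by 6 mm all round, rim (outer diameter 62 mm) 98 mm above the origin. Parts let go in the mouth slide down by themselves
- narrow_tube: upright clear plastic feed tube, fixed to the worktop on a grey 76 mm square flange, open at the top; inner diameter 32 mm, origin at the centre of the flange's underside (worktop height), z up along the tube's axis. Inner floor 8 mm above the origin, straight bore up to 90 mm, then an aluminium mouth that flares out by 6 mm all round, rim (outer diameter 50 mm) 98 mm above the origin. Parts let go in the mouth slide down by themselves
- cube_a: grey hardened-paste cube, 40 mm edges, loose among the cylinders, not to be moved; origin at the centre of its underside
- cube_b: grey hardened-paste cube, 40 mm edges, loose among the cylinders, not to be moved; origin at the centre of its underside

How it is judged:
At the end, for the whole second after the job is handed in: Both thick cylinders in the wide tube and both thin ones in the narrow tube, within 8 mm of its axis and 0.25 rad of it, at rest; in each the 48 mm one sits on the tube's floor and the 32 mm one on top of it (heights within 4 mm); both cubes within 30 mm of where they stood (horizontal distance between each of thick_tall, thick_short and wide_tube below 0.008 m and z of thick_tall in the frame of wide_tube between 0.028 and 0.036 m and angle between the z axis of each of thick_tall, thick_short and the z axis of wide_tube, either way round below 0.25 rad and linear speed of each of thick_tall, thick_short, thin_tall, thin_short below 0.02 m/s and z of thick_short in the frame of wide_tube between 0.068 and 0.076 m and horizontal distance between each of thin_tall, thin_short and narrow_tube below 0.008 m and z of thin_tall in the frame of narrow_tube between 0.028 and 0.036 m and angle between the z axis of each of thin_tall, thin_short and the z axis of narrow_tube, either way round below 0.25 rad and z of thin_short in the frame of narrow_tube between 0.068 and 0.076 m and distance of each of cube_a, cube_b from where it was at the start of the episode below 0.03 m); the robot touches nothing.
It fails at once if a cube is pushed or carried more than 30 mm from its place (distance of any of cube_a, cube_b from where it was at the start of the episode above 0.03 m).
It fails at once if a cube is tipped over (angle between any of cube_a, cube_b's own z axis and vertical above 0.5 rad).
It also fails if it takes over 88 s, if anything falls off the work surface, if the arm or the gripper's body presses on something with over 40 N, if the wrist force passes 120 N, or if a joint passes its speed limit or range.

### The arm

A 6-joint arm with a two-finger parallel gripper is mounted at the origin on a cart in front of the work surface, level with it; the furniture and walls round the work are solid. World frame = base frame: x ahead of the robot, y to its left, z up, the work surface at z = 0. Lengths are in m, angles in rad, forces in N, time in s.
With the tool pointing down it reaches from about 0.275 to 0.75 m from the base axis. Payload 10.2 kg.
Tool frame: the origin (TCP) lies midway between the tips of the shut fingers; the grasp point (between the pads) lies 19 mm behind it (env.hold_point_z is the distance from the TCP to the grasp point, in m); z points along the fingers, y is the line along which they close (so a half turn about z gives the same grasp; the last joint's range is limited). The gripper opens to 85 mm and grips with 20 to 120 N. Pads are 22 mm wide; open, the fingers measure 114 mm over their backs; the gripper's body (76 mm by 85 mm) begins 54 mm behind the grasp point. The pads swing forward as they close: fully open they stand 13 mm farther back than shut.
Start: joints at [0.961, 0.313, 1.498, -0, 1.331, -0.223], TCP at [0.198, 0.486, 0.231] pointing down, gripper open.
Joint ranges: [-2.94, 2.94], [-0.97, 2.17], [0.19, 2.56], [-1.23, 4.37], [0.02, 3.11], [-2.88, 2.88]. Speed limits (rad/s): [2.39, 2.39, 3.01, 3.14, 3.14, 3.14].

### API

Orientations are given as a unit quaternion [x, y, z, w].
In Python, from bench import env, kinematics, monitor, eyes, job gives the robot as it stands. The module is installed in compiled form; this text tells all that it offers. Calls block until the motion is done:
- env.reach(position, orientation): joint-space move of the TCP to a pose.
- env.movel(position, velocity=0.15, frame=None, guard=None): straight line of the TCP; frame=None keeps the orientation; velocity is the mean speed in m/s. With guard (N) it stops when the force on the tool has changed by that much, and returns True; else False.
- env.set_joints(angles): joint-space move.
- env.release() and env.close_gripper(effort=None): open the fingers fully, or close them until they stop; effort is the grip in N (None keeps the last).
- env.hold(seconds).
- kinematics.ik(position, orientation): joint angles nearest the present ones, or None.
- monitor.sense(): the state.
- eyes.grab_frame(name): name is "side" or "top" or "wrist"; returns a dict with "frame" (384x512x3 uint8, red, green, blue), "mtx" (3x3 intrinsics, pixels), "view" (4x4, takes a point from world to camera coordinates). Camera axes: x right, y down, z forward; pixel columns grow to the right and rows downward; lengths in m; the calibration is good to about 2 mm. A picture is of the moment at which its call begins. There is no depth.
A pose or a line that the arm cannot do raises env.MotionError and nothing moves.
- job.hand_in(): hands the job in; it is judged then, once.
The state is a dict: "clock": time; "joints": joint angles; "qvel": joint speeds; "joint_efforts": joint torques, N m; "position": TCP position; "ee_rot": TCP orientation; "contact_force": force on the tool from outside, world axes, zero at the start; "ft_torque": the same for the moment, N m; "finger_gap": opening from 0.0 (shut) to 1.0 (fully open); "gripper_force": force on a finger pad.
Only numpy, scipy, OpenCV 4.12 (cv2) and the standard library are available. Lean on these libraries where they do the work, as an engineer would, in place of code of your own. Each camera call takes 0.05 s, during which the arm holds its last target. There are 200 camera calls.

## Working session

There is one attempt and no reset: what is moved stays moved. The work goes in short steps, each a Python script; the robot and the scene stay as the last script left them, time stands still between calls to the robot, and variables do not carry over. Pictures are saved under pics/ and viewed, at most 14 in all, crops included, and the job is handed in when it is done.

```bash
mkdir -p pics
python3 - <<'E'
from bench import env, kinematics, monitor, eyes, job
import cv2,numpy as np
for n in("top","side"):
    d=eyes.grab_frame(n); cv2.imwrite(f"pics/{n}0.png",cv2.resize(d["frame"][:,:,::-1],(800,600),interpolation=cv2.INTER_CUBIC))
    np.savez(f"pics/{n}0.npz",**d); c=np.linalg.inv(d["view"]); print(n,c[:3,3].round(3),c[:3,2].round(3),d["mtx"].round(1).tolist())
s=monitor.sense();print(s["clock"],s["position"],s["ee_rot"])
E
```

```text
top [0.382 0.046 0.883] [ 0.189 -0.009 -0.982] [[380.2, 0.0, 254.7], [0.0, 380.2, 194.8], [0.0, 0.0, 1.0]]
side [0.513 0.867 0.526] [ 0.032 -0.865 -0.501] [[449.7, 0.0, 252.0], [0.0, 449.7, 190.0], [0.0, 0.0, 1.0]]
0.1 [0.1979045  0.48601603 0.23078808] [ 1.92187567e-01  9.81358027e-01 -5.43944768e-04 -2.54866102e-04]
```

View pics/top0.png

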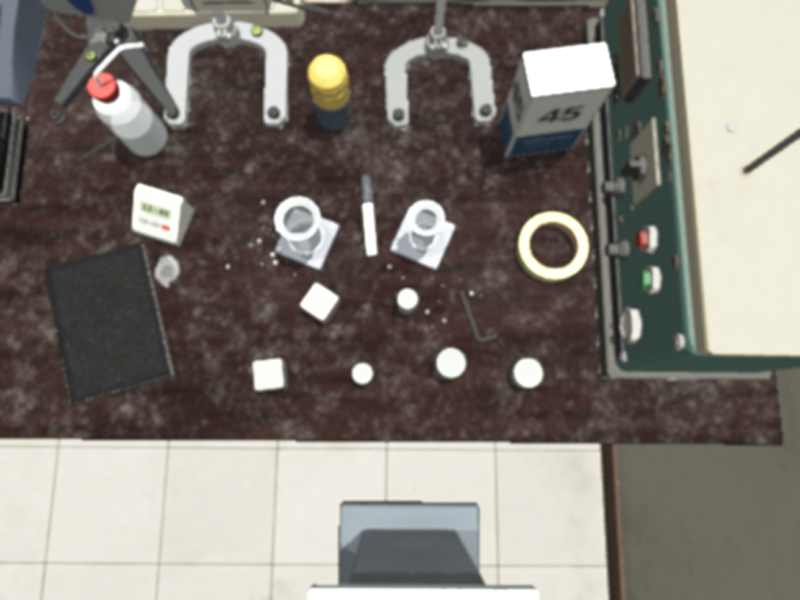

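View pics/side0.png

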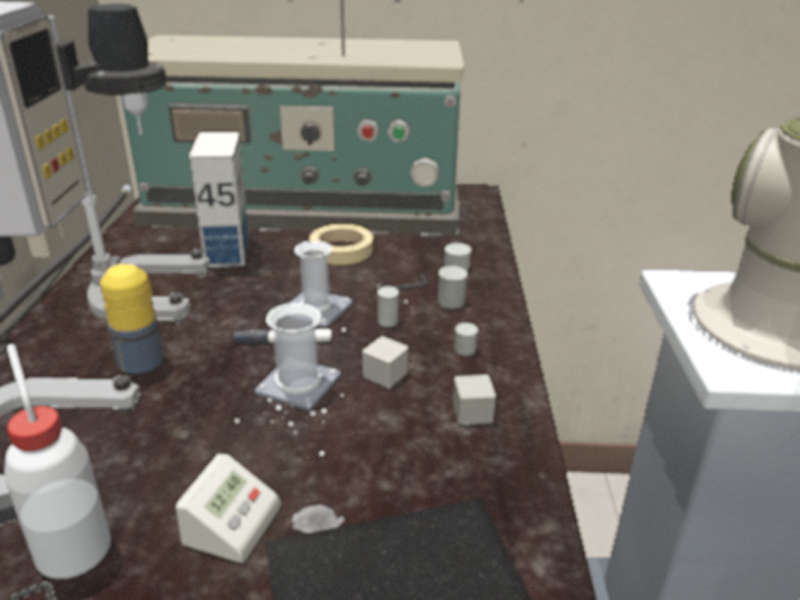

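The top view shows the wide tube's rim at (298,218), the narrow tube's at (425,219) and the cubes at (320,302) and (268,374). The thin cylinders are at (407,299) and (362,374), the thick ones at (451,363) and (528,373). In the side view the thin one at (388,306) and the thick one at (452,287) look tall. I'll now measure these more precisely.

```bash
cat > h.py <<'E'
import numpy as np,cv2
def px2w(d,uv,z):
    V=np.linalg.inv(d["view"]);r=V[:3,:3]@np.linalg.inv(d["mtx"])@np.array([*uv,1.]);return V[:3,3]+r*(z-V[2,3])/r[2]
def w2px(d,p):
    c=d["mtx"]@(d["view"]@np.array([*p,1.]))[:3];return c[:2]/c[2]
E
python3 - <<'E'
from h import *
d=dict(np.load("pics/top0.npz"));g=d["frame"].min(2)
s=dict(np.load("pics/side0.npz"))
for n,u,z,r in[("thin_tall",(407,299),.048,.014),("thin_short",(362,374),.032,.014),("thick_tall",(451,363),.048,.02),("thick_short",(528,373),.032,.02),("cubeA",(320,302),.04,.02),("cubeB",(268,374),.04,.02)]:
    m=(g>185).astype(np.uint8);k,l,st,c=cv2.connectedComponentsWithStats(m)
    i=l[round(u[1]/1.5625),round(u[0]/1.5625)]
    p=px2w(d,c[i],z);print(n,p.round(4),"bbox",st[i],"r_equiv",round(np.sqrt(st[i][4]/np.pi)/380*(.883-z),4),"side top/bottom px800",(w2px(s,p)*1.5625).round(),(w2px(s,[p[0],p[1],0])*1.5625).round(), "reach",np.hypot(p[0],p[1]).round(3))
f=d["frame"][110:185,165:300,::-1];cv2.imwrite("pics/crop1.png",cv2.resize(f,(810*100//102,445),interpolation=cv2.INTER_CUBIC))
E
```

```text
thin_tall [0.5525 0.0255 0.048 ] bbox [255 185  12  13 124] r_equiv 0.0138 side top/bottom px800 [388. 291.] [387. 321.] reach 0.553
thin_short [0.4466 0.0889 0.032 ] bbox [226 233  12  12 122] r_equiv 0.014 side top/bottom px800 [466. 328.] [464. 349.] reach 0.455
thick_tall [ 0.4613 -0.0363  0.048 ] bbox [280 223  18  18 259] r_equiv 0.02 side top/bottom px800 [452. 272.] [451. 301.] reach 0.463
thick_short [ 0.4494 -0.1482  0.032 ] bbox [329 230  18  18 260] r_equiv 0.0204 side top/bottom px800 [457. 248.] [456. 266.] reach 0.473
cubeA [0.5489 0.1528 0.04  ] bbox [193 181  23  24 326] r_equiv 0.0226 side top/bottom px800 [385. 348.] [385. 374.] reach 0.57
cubeB [0.4436 0.2214 0.04  ] bbox [162 230  19  19 325] r_equiv 0.0226 side top/bottom px800 [474. 385.] [472. 413.] reach 0.496
```

View pics/crop1.png

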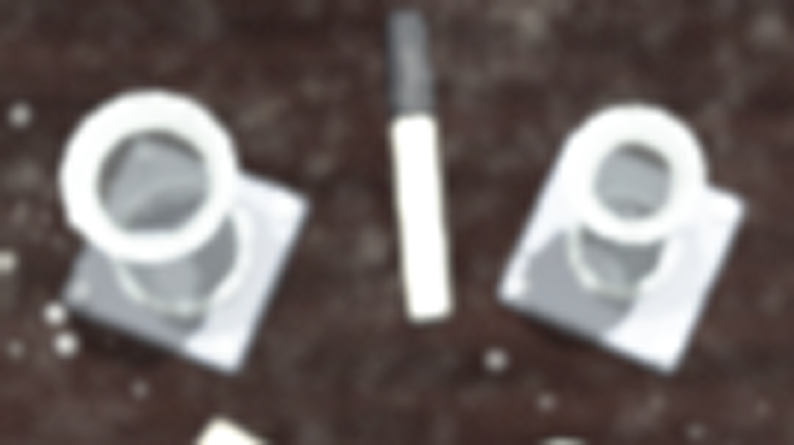

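```bash
cat >> h.py <<'E'
from bench import env, kinematics, monitor, eyes, job
D=dict(np.load("pics/top0.npz")); Q=[0,1,0,0]
cp=lambda u,v:(165+(u+.5)/5.8815-.5,110+(v+.5)/5.933-.5)
T={"wide":px2w(D,cp(149.5,176),.098),"narrow":px2w(D,cp(634,173.5),.098)}
P={"thin_tall":(.5525,.0255),"thin_short":(.4466,.0889),"thick_tall":(.4613,-.0363),"thick_short":(.4494,-.1482)}
def st(m):
    s=monitor.sense();print(m,round(s["clock"],2),s["position"].round(4) if hasattr(s["position"],"round") else s["position"],"gap",round(float(s["finger_gap"]),3),"gf",s["gripper_force"],"F",np.round(s["contact_force"],1))
def pick(n):
    x,y=P[n];z=.022 if "tall" in n else .004
    env.reach([x,y,.16],Q);g=env.movel([x,y,z],.15,guard=15);st("down %s"%g)
    env.close_gripper(40);st("grip");env.movel([x,y,.2],.2);st("up")
def place(n):
    x,y,_=T[n.split("_")[0].replace("thick","wide").replace("thin","narrow")]
    env.reach([x,y,.2],Q);st("over")
    g=env.movel([x,y,.107 if "tall" in n else .1],.08,guard=8);st("in %s"%g)
def drop():
    env.release();x,y,z=monitor.sense()["position"];env.movel([x,y,.2],.2);st("dropped")
E
python3 - <<'E'
from h import *
print(T)
pick("thick_tall");place("thick_tall")
for n in("side","wrist"):
    d=eyes.grab_frame(n);np.savez(f"pics/{n}1.npz",**d);cv2.imwrite(f"pics/{n}1.png",d["frame"][:,:,::-1] if n=="wrist" else cv2.resize(d["frame"][100:290,120:340,::-1],(792,600)))
E
```

```text
{'wide': array([0.65435317, 0.17943061, 0.098     ]), 'narrow': array([0.6574892 , 0.00136766, 0.098     ])}
down False 3.28 [ 0.4618 -0.0364  0.0227] gap 1.001 gf 0.0 F [ 0.7  0.1 -0.2]
grip 3.77 [ 0.4615 -0.0364  0.0225] gap 0.454 gf 39.75427687168121 F [-1.5  0.4  5.3]
up 4.82 [ 0.4607 -0.0361  0.1989] gap 0.453 gf 40.36708474159241 F [-0.5 -0.1 -2.2]
over 5.93 [0.6542 0.1784 0.1998] gap 0.46 gf 40.376853346824646 F [-0.2 -0.4 -2.1]
in False 7.25 [0.6547 0.1795 0.1077] gap 0.454 gf 40.37657618522644 F [ 0.9  0.7 -1.9]
```

View pics/side1.png

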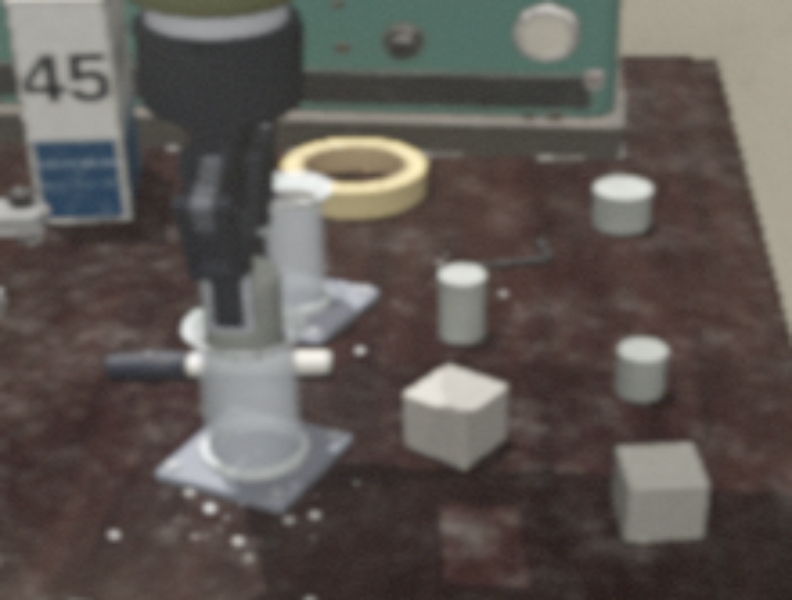

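View pics/wrist1.png

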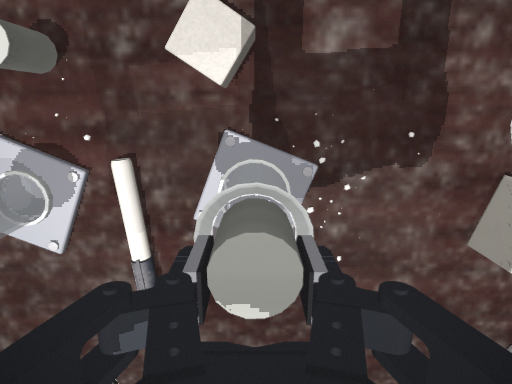

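The side crop shows the cylinder (right edge at 282) entering the rim (182–300), centred to within about 2 mm. The wrist view shows it centred in y in the ring at (254,240). I'll release it and do the next pair.

Run:
```python
from h import *
drop();pick("thin_tall");place("thin_tall");drop()
env.reach([.5,-.05,.25],Q)
for n in("side","top"):
    d=eyes.grab_frame(n);np.savez(f"pics/{n}2.npz",**d)
    f=d["frame"][100:290,120:340] if n=="side" else d["frame"][100:250,150:350]
    cv2.imwrite(f"pics/{n}2.png",cv2.resize(f[:,:,::-1],(792,594)))
```

```text
dropped 8.49 [0.6539 0.1794 0.1985] gap 0.998 gf 0.0 F [ 0.2 -0.1  0.2]
down False 10.34 [0.5531 0.0256 0.0228] gap 1.001 gf 0.0 F [ 0.1  0.  -0.5]
grip 10.91 [0.5527 0.0255 0.0224] gap 0.316 gf 39.42294538021088 F [-1.   0.9  4.8]
up 11.95 [0.552  0.0256 0.1988] gap 0.311 gf 39.33949649333954 F [-0.3  0.8 -1.4]
over 12.46 [0.6571 0.0014 0.1981] gap 0.315 gf 39.3504524230957 F [ 0.5  0.6 -1.5]
in False 13.78 [0.6578 0.0013 0.1076] gap 0.314 gf 39.349915981292725 F [-0.1  0.1 -0.6]
dropped 15.0 [0.657  0.0014 0.1986] gap 1.002 gf 0.0 F [-0.7 -0.6  0.4]
```

View pics/side2.png

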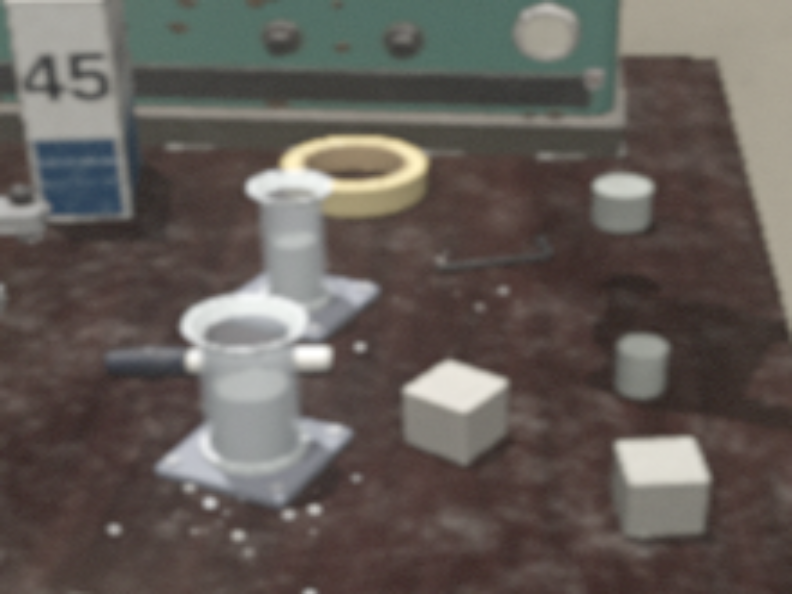

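Both tall cylinders sit upright on the tube floors, with their top faces at (252,383) and (293,240), and the cubes have not moved. Next come the short ones.

Run:
```python
from h import *
for n in("thick_short","thin_short"): pick(n);place(n);drop()
env.reach([.45,-.1,.25],Q);env.hold(.5)
d=eyes.grab_frame("side");np.savez("pics/side3.npz",**d)
cv2.imwrite("pics/side3.png",cv2.resize(d["frame"][100:290,120:340,::-1],(792,594)))
```

```text
down False 17.64 [ 0.4499 -0.1484  0.0048] gap 1.0 gf 0.0 F [0.8 0.3 0.1]
grip 18.13 [ 0.4495 -0.1483  0.0045] gap 0.454 gf 39.865264892578125 F [-1.6  1.5  5. ]
up 19.27 [ 0.449  -0.1479  0.199 ] gap 0.453 gf 40.25252044200897 F [-0.6 -0.4 -1.1]
over 20.71 [0.6545 0.1781 0.2001] gap 0.456 gf 40.254616141319275 F [-0.2  0.  -0.9]
in False 22.11 [0.6546 0.1794 0.1006] gap 0.46 gf 40.254566073417664 F [-0.2 -0.3 -0.1]
dropped 23.28 [0.6539 0.1794 0.1985] gap 1.003 gf 0.0 F [ 0.4  0.8 -0.6]
down False 25.39 [0.4471 0.0889 0.0046] gap 1.001 gf 0.0 F [-0.2 -0.5  0.9]
grip 25.96 [0.4467 0.0889 0.0043] gap 0.316 gf 39.204418659210205 F [-1.5 -0.   5.6]
up 27.09 [0.4461 0.0889 0.199 ] gap 0.316 gf 39.33260679244995 F [-0.4  0.7 -1.2]
over 28.0 [0.6569 0.0019 0.1997] gap 0.313 gf 39.337745904922485 F [ 0.6  0.3 -0.7]
in False 29.4 [0.6578 0.0013 0.1006] gap 0.316 gf 39.33708965778351 F [ 0.2 -1.4 -0.8]
dropped 30.65 [0.657  0.0014 0.1986] gap 1.0 gf 0.0 F [-0.3  0.2  0.3]
```

View pics/side3.png

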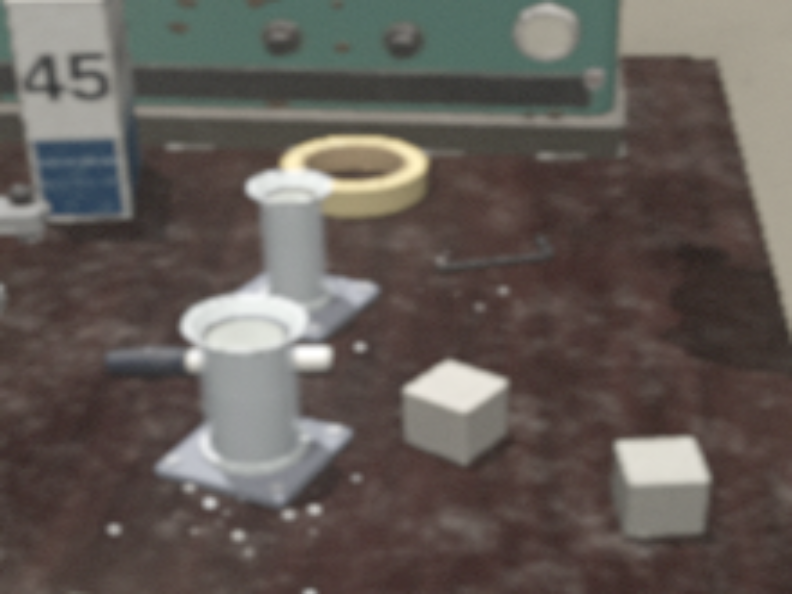

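Both tubes are full, with flat top faces just under the mouths at (245,335) and (290,196), and the cubes are where they were.

```bash
python3 -c "
from bench import job
print(job.hand_in())"
```

```text
the job is handed in; nothing more can be done
None
```

All four cylinders are loaded, tall below short in each tube, and the cubes did not move in the camera views; the job was handed in at about 32 s on the robot clock, and no verdict was returned.

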